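# Cure the rocking potter's board

### The job

The work board under the clay pot rocks at one of its corners. Press down on the board's corners with your fingertips to find the one that gives under the finger, then press that corner's shim (the steel paddle sticking up beside it) down flat so that it packs the corner. Leave the other three shims standing up, lift nothing, and do not shift the board, the pot or the things around.

Things in the scene. Friction and masses are not known exactly. Their poses are not given: they have to be found in the camera images.
- base: Fixed aluminium levelling base, 210 x 330 mm, 12 mm thick, on the table. Origin: centre of its underside, at table height. Its +x points away from the robot and its +y to the robot's left, turned by up to about 20 degrees; 'near/far' and 'left/right' below are in this frame.
- board: Square plywood board, 180 x 180 x 18 mm, 0.9 kg, lying loose and level on four hidden rubber feet, sides parallel to the base's; underside 39.5 mm, top 57.5 mm above the table. Origin: centre of its underside. Three feet are firm; one, different each time, is soft: pressed there the corner gives from about 3 N, has sunk 5 to 6 mm at about 7 N, stops hard, and springs back.
- corner_near_left (a point): Place to press on the near left corner of the board: the flat 16 mm screw head on its top face, straight above that corner's foot (x -72, y +60 mm from the board's middle). If the foot is firm it gives less than 1.5 mm at 20 N.
- corner_near_right (a point): Place to press on the near right corner of the board: the flat 16 mm screw head on its top face, straight above that corner's foot (x -72, y -60 mm from the board's middle). If the foot is firm it gives less than 1.5 mm at 20 N.
- corner_far_left (a point): Place to press on the far left corner of the board: the flat 16 mm screw head on its top face, straight above that corner's foot (x +72, y +60 mm from the board's middle). If the foot is firm it gives less than 1.5 mm at 20 N.
- corner_far_right (a point): Place to press on the far right corner of the board: the flat 16 mm screw head on its top face, straight above that corner's foot (x +72, y -60 mm from the board's middle). If the foot is firm it gives less than 1.5 mm at 20 N.
- paddle_near_left (a point): Point on top of the outer arm of the near left corner's shim, mid-width, 45 mm from its hinge and 9 mm from its outer end; moves with the shim. Shim flat: at x -44, y +145 mm in the base's frame, 39 mm above the table; standing: about 64 mm above the table. Pressed here the shim moves at about 7 N and stays where left; over a firm foot it jams half-way.
- shim_near_left (a joint): Tilt of the near left shim, a steel rocker 34 mm wide, 84 long, 6 thick; hinge along the base's x at x -44, y +100 mm, 36 mm above the table. The outer arm reaches 54 mm outward (+y) of the hinge; the inner end lies under the board. 0 to 0.06 rad at the start: outer arm up 34 degrees; 0.6 rad: flat, inner end up against the board's underside.
- paddle_near_right (a point): Point on top of the outer arm of the near right corner's shim, mid-width, 45 mm from its hinge and 9 mm from its outer end; moves with the shim. Shim flat: at x -44, y -145 mm in the base's frame, 39 mm above the table; standing: about 64 mm above the table. Pressed here the shim moves at about 7 N and stays where left; over a firm foot it jams half-way.
- shim_near_right (a joint): Tilt of the near right shim, a steel rocker 34 mm wide, 84 long, 6 thick; hinge along the base's x at x -44, y -100 mm, 36 mm above the table. The outer arm reaches 54 mm outward (-y) of the hinge; the inner end lies under the board. 0 to 0.06 rad at the start: outer arm up 34 degrees; 0.6 rad: flat, inner end up against the board's underside.
- paddle_far_left (a point): Point on top of the outer arm of the far left corner's shim, mid-width, 45 mm from its hinge and 9 mm from its outer end; moves with the shim. Shim flat: at x +44, y +145 mm in the base's frame, 39 mm above the table; standing: about 64 mm above the table. Pressed here the shim moves at about 7 N and stays where left; over a firm foot it jams half-way.
- shim_far_left (a joint): Tilt of the far left shim, a steel rocker 34 mm wide, 84 long, 6 thick; hinge along the base's x at x +44, y +100 mm, 36 mm above the table. The outer arm reaches 54 mm outward (+y) of the hinge; the inner end lies under the board. 0 to 0.06 rad at the start: outer arm up 34 degrees; 0.6 rad: flat, inner end up against the board's underside.
- paddle_far_right (a point): Point on top of the outer arm of the far right corner's shim, mid-width, 45 mm from its hinge and 9 mm from its outer end; moves with the shim. Shim flat: at x +44, y -145 mm in the base's frame, 39 mm above the table; standing: about 64 mm above the table. Pressed here the shim moves at about 7 N and stays where left; over a firm foot it jams half-way.
- shim_far_right (a joint): Tilt of the far right shim, a steel rocker 34 mm wide, 84 long, 6 thick; hinge along the base's x at x +44, y -100 mm, 36 mm above the table. The outer arm reaches 54 mm outward (-y) of the hinge; the inner end lies under the board. 0 to 0.06 rad at the start: outer arm up 34 degrees; 0.6 rad: flat, inner end up against the board's underside.
- pot: Small unfired clay pot, 62 mm across, 58 mm high, 0.2 kg, standing loose about the middle of the board. Origin: centre of its foot. Leave alone.
- bowl: Loose open steel bowl, 140 mm across, 55 mm high, on the table to the right of the base. Origin: centre of its underside. Leave alone.
- bottle: Loose closed clear bottle with black cap, 60 mm across, 160 mm high, upright on the table to the left. Origin: centre of its underside. Leave alone.
- scraper: Loose scraper with a handle, 200 mm long, lying on the table to the left. Origin near its middle. Leave alone.

How it is judged (in metres and radians):
On the way, in this order (a step that is already met when the one before it is completed fails the run):
1. a corner of the board is pressed down by the fingers, at least 2.5 mm, all four shims still standing (contact force between the fingers and board above 1 N and z of any of corner_near_left, corner_near_right, corner_far_left, corner_far_right in the frame of base below 0.055 m and value of joint each of shim_near_left, shim_near_right, shim_far_left, shim_far_right below 0.15 rad), for 0.1 s.
2. one shim lies flat (((value of joint shim_near_left above 0.53 rad and value of joint each of shim_near_right, shim_far_left, shim_far_right below 0.15 rad) or (value of joint shim_near_right above 0.53 rad and value of joint each of shim_near_left, shim_far_left, shim_far_right below 0.15 rad) or (value of joint shim_far_left above 0.53 rad and value of joint each of shim_near_left, shim_near_right, shim_far_right below 0.15 rad) or (value of joint shim_far_right above 0.53 rad and value of joint each of shim_near_left, shim_near_right, shim_far_left below 0.15 rad))), for 0.2 s.
At the end, for the whole second after the job is handed in: One shim, that of the soft corner (it fits flat nowhere else), lies flat (joint above 0.53 rad of 0.6); the other three still stand (below 0.15 rad); all four corners of the board are level within 2 mm and the board is at rest (((value of joint shim_near_left above 0.53 rad and value of joint each of shim_near_right, shim_far_left, shim_far_right below 0.15 rad) or (value of joint shim_near_right above 0.53 rad and value of joint each of shim_near_left, shim_far_left, shim_far_right below 0.15 rad) or (value of joint shim_far_left above 0.53 rad and value of joint each of shim_near_left, shim_near_right, shim_far_right below 0.15 rad) or (value of joint shim_far_right above 0.53 rad and value of joint each of shim_near_left, shim_near_right, shim_far_left below 0.15 rad)) and z of corner_near_left in the frame of base between 0.0555 and 0.0595 m and z of corner_near_right in the frame of base between 0.0555 and 0.0595 m and z of corner_far_left in the frame of base between 0.0555 and 0.0595 m and z of corner_far_right in the frame of base between 0.0555 and 0.0595 m and linear speed of board below 0.01 m/s); the robot touches nothing.
It fails at once if the board is lifted, or shifted more than 15 mm (distance of board from where it was at the start of the episode above 0.015 m).
It fails at once if the pot is lifted, or shifted more than 20 mm, or tipped (distance of pot from where it was at the start of the episode above 0.02 m or angle between pot's own z axis and vertical above 0.3 rad).
It fails at once if the bowl, bottle or scraper is shifted more than 20 mm (distance of any of bowl, bottle, scraper from where it was at the start of the episode above 0.02 m).
It also fails if it takes over 61 s, if anything falls off the work surface, if the arm or the gripper's body presses on something with over 40 N, if the wrist force passes 120 N, or if a joint passes its speed limit or range.

### The arm

A 6-joint arm with a two-finger parallel gripper is mounted at the origin on the work surface. World frame = base frame: x ahead of the robot, y to its left, z up, the work surface at z = 0. Lengths are in mm, angles in rad, forces in N, time in s.
With the tool pointing down it reaches from about 325 to 750 mm from the base axis. Payload 7.6 kg.
Tool frame: the origin (TCP) lies midway between the tips of the shut fingers; the grasp point (between the pads) lies 19 mm behind it; z points along the fingers, y is the direction in which the jaws open and shut (so a half turn about z gives the same grasp; the last joint's range is limited). The gripper opens to 85 mm and grips with 20 to 120 N. Pads are 22 mm wide; open, the fingers measure 114 mm over their backs; the gripper's body (76 mm by 85 mm) begins 54 mm behind the grasp point. The pads swing forward as they close: fully open they stand 13 mm farther back than shut.
Start: joints at [-1.287, 0.052, 1.401, -0, 1.689, -0.07], TCP at [181.919, -492.495, 231.323] pointing down, gripper open.
Joint ranges: [-2.9, 2.9], [-0.91, 2.17], [0.12, 2.37], [-1.06, 4.2], [0.26, 2.73], [-2.93, 2.93]. Speed limits (rad/s): [2.57, 2.57, 3.01, 3.14, 3.14, 3.14].

### API

Orientations are given as a 3x3 rotation matrix whose columns are the frame's x, y, z axes.
In Python, from cell import env, kinematics, sensors, capture, camera_model gives the robot as it stands. Calls block until the motion is done:
- env.reach(position, orientation): joint-space move of the TCP to a pose.
- env.move_l(position, ori=None, vel=150, until_force=None): straight line of the TCP; ori=None keeps the orientation; vel is the mean speed in mm/s. With until_force (N) it stops when the force on the tool has changed by that much, and returns True; else False.
- env.goto_joints(angles): joint-space move.
- env.command_gripper(opening): finger opening in mm; the grip force is fixed at half the most; returns when the fingers have stopped.
- env.hold(seconds).
- kinematics.ik(position, orientation): joint angles nearest the present ones, or None.
- sensors.state(): the state.
- capture(name): name is "side" or "top" or "wrist"; returns the picture (480x640x3 uint8, blue, green, red); there is no depth.
- camera_model(name): a dict with "K" (3x3 intrinsics, pixels), "k1" (the pictures are not rectified: a ray, as slopes to the right and down, at radius r is drawn at 1 + k1 r^2 times it, then the intrinsics apply), "R" (3x3) and "t" (3): a world point X has camera coordinates R X + t; the wrist camera has in their place "hand_eye" (4x4, takes a point from camera to tool coordinates, whose origin is the TCP and whose axes are the flange's). Camera axes: x right, y down, z forward; pixel columns grow to the right and rows downward; lengths in mm; the calibration is good to about 2 mm. A picture is of the moment at which its call begins: read the wrist's pose just before it. camera_model takes no time and is no camera call.
A pose or a line that the arm cannot do raises env.PlanningError and nothing moves.
- env.close_job(): hands the job in, once; it reports no verdict.
The state is a dict: "time": time; "q": joint angles; "dq": joint speeds; "effort": joint torques, N m; "ee_pos": TCP position; "orientation": TCP orientation; "wrist_force": force on the tool from outside, world axes, zero at the start; "moment": the same for the moment, N m; "width": finger opening in mm.
Only numpy, scipy, OpenCV 4.12 (cv2) and the standard library are available. Lean on these libraries where they do the work, as an engineer would, in place of code of your own. Each camera call takes 0.05 s, during which the arm holds its last target. There are 200 camera calls.

## Working session

There is one attempt and no reset: what is moved stays moved. The work goes in short steps, each a Python script; the robot and the scene stay as the last script left them, time stands still between calls to the robot, and variables do not carry over. Pictures are saved under pics/ and viewed, about 8 in all and at most 12, crops included, and the job is handed in when it is done.

```bash
mkdir -p pics; ls; python3 - <<'E'
from cell import *
import cv2
for n in("top","side"):
    cv2.imwrite(f"pics/{n}0.png",capture(n)); print(n,camera_model(n))
print(camera_model("wrist"),sensors.state())
E
```

```text
pics
top {'K': array([[513.94011107,   0.        , 316.62713644],
       [  0.        , 513.94011107, 242.54993482],
       [  0.        ,   0.        ,   1.        ]]), 'k1': -0.14733916993216956, 'R': array([[ 0.14287355, -0.98972775,  0.00511186],
       [-0.96796677, -0.14080589, -0.20787985],
       [ 0.20646423,  0.02475242, -0.97814101]]), 't': array([ -42.2100558 ,  536.35934819, 1440.84304614])}
side {'K': array([[456.64398226,   0.        , 324.62204613],
       [  0.        , 456.64398226, 239.72477726],
       [  0.        ,   0.        ,   1.        ]]), 'k1': -0.021617031413889296, 'R': array([[-0.85053461, -0.52587634,  0.00670478],
       [-0.32695598,  0.51873598, -0.78994479],
       [ 0.41193526, -0.67406755, -0.61314132]]), 't': array([ 472.1628117 ,  230.12439566, 1055.47277704])}
{'K': array([[432.17934042,   0.        , 319.30949768],
       [  0.        , 432.17934042, 234.69474688],
       [  0.        ,   0.        ,   1.        ]]), 'k1': 0.030730446457410836, 'hand_eye': array([[ 1.42562065e-03, -9.62174131e-01, -2.72431475e-01,
         6.90979687e+01],
 
[... 327 characters left out ...]
e+00,  9.27819390e-06,
        1.68859988e+00, -7.02997566e-02]), 'dq': array([ 0.00034457, -0.00323124,  0.00039856,  0.00049778,  0.00076276,
        0.00131973]), 'effort': array([ 1.24507180e-03, -3.82582104e+01, -3.60985208e+01, -1.30035814e-04,
        4.78452392e-03,  2.69086470e-06]), 'ee_pos': array([ 181.83462668, -492.22493905,  230.54441651]), 'orientation': array([[ 9.38069519e-01,  3.46446858e-01, -3.90300889e-04],
       [ 3.46447061e-01, -9.38068521e-01,  1.37268120e-03],
       [ 1.09432113e-04, -1.42288899e-03, -9.99998982e-01]]), 'wrist_force': array([0.53057124, 0.20936308, 1.17491138]), 'moment': array([-0.00537589, -0.00758209, -0.02638164]), 'width': 85.40134644316082}
```

View pics/top0.png

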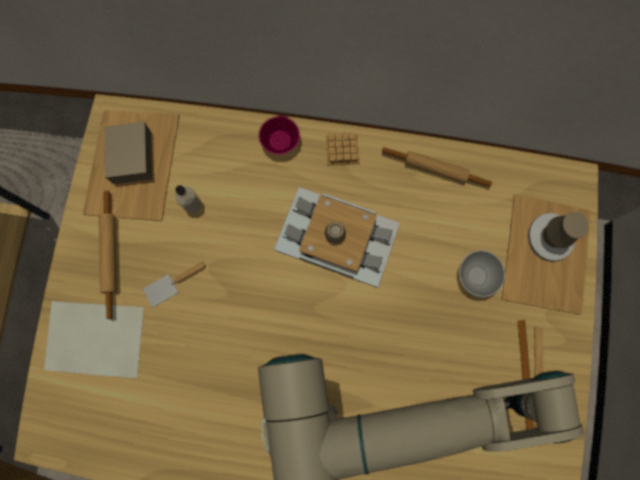

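View pics/side0.png

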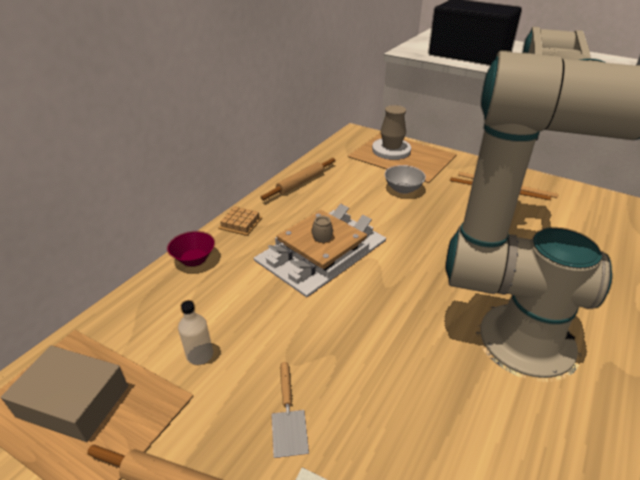

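The top view shows the base's corners at about (301,189), (399,222), (379,284) and (275,250), with screw heads at (328,203), (366,216), (350,262) and (310,247). The side view shows all four paddles up. Next I cast rays through these pixels and look closer with the wrist camera.

```bash
cat > h.py <<'E'
from cell import *
import numpy as np, cv2
def ray(n,px,st=None):
    m=camera_model(n);K=m["K"]
    d=np.array([(px[0]-K[0,2])/K[0,0],(px[1]-K[1,2])/K[1,1]]);u=d.copy()
    for _ in range(20): u=d/(1+m["k1"]*(u@u))
    c=np.array([*u,1.])
    if n!="wrist": return -m["R"].T@m["t"], m["R"].T@c
    H=m["hand_eye"];R=st["orientation"]
    return st["ee_pos"]+R@H[:3,3], R@H[:3,:3]@c
def onz(n,px,z,st=None):
    o,d=ray(n,px,st); return o+d*(z-o[2])/d[2]
def down(yaw): # tool x axis at yaw, z down
    c,s=np.cos(yaw),np.sin(yaw); return np.array([[c,s,0],[s,-c,0],[0,0,-1.]])
E
python3 - <<'E'
from h import *
np.set_printoptions(precision=1,suppress=True)
b=[onz("top",p,12) for p in[(301,189),(399,222),(379,284),(275,250)]]
s=[onz("top",p,57.5) for p in[(328,203),(366,216),(350,262),(310,247)]]
print(np.array(b),np.mean(b,0),np.array(s),np.mean(s,0))
for a in(b,s): print([np.linalg.norm(a[i]-a[(i+1)%4]) for i in range(4)],
  np.degrees([np.arctan2(*(a[0]-a[3])[[1,0]]),np.arctan2(*(a[1]-a[2])[[1,0]])]))
st=sensors.state();print(kinematics.ik([420,0,330],down(0)), kinematics.ik([420,0,330],down(-.2)))
print(onz("top",(482,274),30),onz("top",(187,200),80))
E
```

```text
[[ 705.9  107.9   12. ]
 [ 645.6 -202.6   12. ]
 [ 448.6 -164.5   12. ]
 [ 505.7  156.4   12. ]] [576.5 -25.7  12. ] [[660.1  18.9  57.5]
 [636.9 -97.6  57.5]
 [493.6 -68.6  57.5]
 [520.8  52.3  57.5]] [577.8 -23.8  57.5]
[np.float64(316.3009348925841), np.float64(200.64165288049736), np.float64(325.9192374340293), np.float64(205.99507034646612)] [-13.6 -10.9]
[np.float64(118.77051105741457), np.float64(146.15356323497653), np.float64(123.89086526894506), np.float64(143.22985144581926)] [-13.5 -11.4]
[-0.1 -0.2  1.5 -0.   1.9  1.5] [-0.1 -0.2  1.5 -0.   1.9  1.7]
[ 518.6 -465.7   30. ] [603.8 430.7  80. ]
```

```bash
python3 - <<'E'
from h import *
p=down(np.radians(-12))
env.command_gripper(0)
env.reach([600,-30,320],p); env.hold(.3)
st=sensors.state(); im=capture("wrist"); cv2.imwrite("pics/w1.png",im)
np.save("st1.npy",st,allow_pickle=True); print(st["time"],st["ee_pos"],st["wrist_force"],st["width"])
E
```

```text
3.4167 [599.95689477 -30.34809962 319.98525485] [ 0.55355928 -0.17519764  0.53517328] -0.2702257454654765
```

View pics/w1.png

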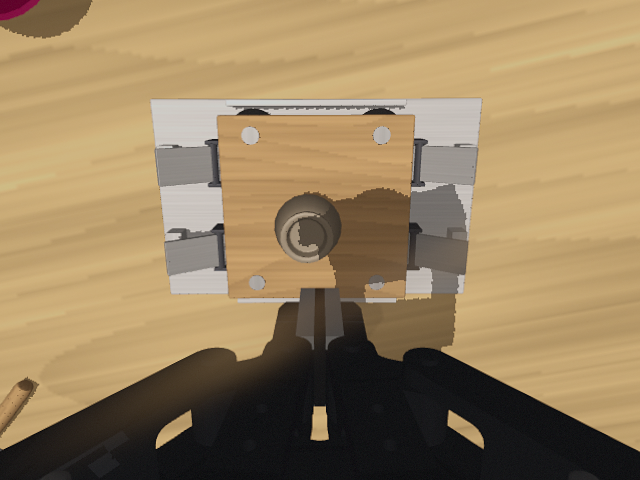

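The wrist view shows screw heads at (250,135), (382,135), (258,283) and (376,283), and all four paddles standing. Next I locate the heads and probe the four corners.

```bash
cat > probe.py <<'E'
from h import *
np.set_printoptions(precision=1,suppress=True)
st=np.load("st1.npy",allow_pickle=True).item()
px=dict(fl=(250,135),fr=(382,135),nr=(376,283),nl=(258,283))
s={k:onz("wrist",v,57.5,st) for k,v in px.items()}
c=np.mean(list(s.values()),0)
v=(s["fl"]-s["nl"]+s["fr"]-s["nr"])[:2]; yaw=np.arctan2(v[1],v[0])
print({k:a[:2] for k,a in s.items()},"c",c,"yaw",np.degrees(yaw),"dims",np.linalg.norm(v)/2,np.linalg.norm(s["fl"]-s["fr"]),np.linalg.norm(s["nl"]-s["nr"]))
np.save("geo.npy",[c[0],c[1],yaw])
R2=np.array([[np.cos(yaw),-np.sin(yaw)],[np.sin(yaw),np.cos(yaw)]])
model={k:c[:2]+R2@np.array([72*(1 if k[0]=="f" else -1),60*(1 if k[1]=="l" else -1)]) for k in s}
print("resid",{k:np.linalg.norm(model[k]-s[k][:2]).round(1) for k in s})
E
python3 - <<'E'
from probe import *
assert max(np.linalg.norm(model[k]-s[k][:2]) for k in s)<5
p=down(yaw)
for k in("nr","nl","fl","fr"):
    x,y=model[k]
    env.reach([x,y,95 if k=="nr" else 95],p) if k!="nr" else env.reach([x,y,120],p)
    env.move_l([x,y,66],vel=60); env.hold(.2)
    f0=sensors.state()["wrist_force"][2]
    h=env.move_l([x,y,51],vel=8,until_force=2); a=sensors.state()
    z0=a["ee_pos"][2]
    h2=env.move_l([x,y,z0-4.2],vel=6,until_force=10); env.hold(.15); b=sensors.state()
    print(k,h,h2,"z",z0,b["ee_pos"][2],"F",a["wrist_force"][2]-f0,b["wrist_force"][2]-f0,"t",b["time"])
    env.move_l([x,y,95],vel=80)
    if h and z0-b["ee_pos"][2]>3: print("soft",k); break
E
```

```text
{'fl': array([660.8,  21.5]), 'fr': array([636. , -95.9]), 'nr': array([494.7, -65.7]), 'nl': array([519.1,  49.9])} c [577.6 -22.6  57.5] yaw -11.671480329936891 dims 144.45808386016643 119.98064501432495 118.14837039346513
resid {'fl': np.float64(0.5), 'fr': np.float64(0.1), 'nr': np.float64(1.1), 'nl': np.float64(0.9)}
nr True False z 56.7091151422263 52.379365553012185 F 2.25364080173007 6.082759550169387 t 7.7167
soft nr
```

Near-right is soft: it sank to 52.4 mm at 6 N. Next I check where the base sits relative to the board before pressing its paddle.

```bash
python3 - <<'E'
from probe import *
def loc(px,z): return R2.T@(onz("wrist",px,z,st)-c)[:2]
print("base far L/R, near L",loc((151,99),12),loc((482,99),12),loc((170,293),12))
print("nr tip",loc((467,234),69),loc((465,274),69),"nl tip",loc((166,243),69),loc((168,274),69),"fr tip",loc((477,146),69),loc((473,185),69))
x,y=model["nr"];q=c[:2]+R2@[-44,-141]
env.reach([*q,130],down(yaw)); env.hold(.2)
cv2.imwrite("pics/w2.png",capture("side")[170:310,220:430].repeat(3,0).repeat(3,1))
E
```

```text
{'fl': array([660.8,  21.5]), 'fr': array([636. , -95.9]), 'nr': array([494.7, -65.7]), 'nl': array([519.1,  49.9])} c [577.6 -22.6  57.5] yaw -11.671384003420716 dims 144.45742810544417 119.9803104292218 118.1478533207826
resid {'fl': np.float64(0.5), 'fr': np.float64(0.1), 'nr': np.float64(1.1), 'nl': np.float64(0.9)}
base far L/R, near L [104.8 162.7] [ 103.3 -163.4] [-101.9  164.8]
nr tip [ -18.7 -141.2] [ -58.7 -142.8] nl tip [-26.2 142.3] [-57.4 143.5] fr tip [  62.4 -142.7] [  27.6 -142.5]
```

View pics/w2.png

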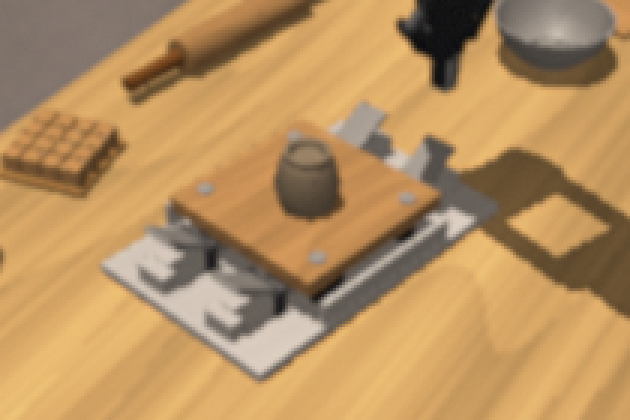

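The base is aligned with the board within 2 mm (far corners at y ±163, x about 104), and the paddle is still standing. I'll press it down along its arc.

```bash
python3 - <<'E'
from probe import *
P=lambda y,z:[*(c[:2]+R2@[-44,y]),z]
env.move_l(P(-134,85),vel=100); env.hold(.2); f0=sensors.state()["wrist_force"]
def rep(t,h):
    s_=sensors.state(); print(t,h,s_["ee_pos"],R2.T@(s_["ee_pos"]-c)[:2],s_["wrist_force"]-f0,s_["time"])
rep("contact",env.move_l(P(-135,56),vel=25,until_force=3))
rep("mid",env.move_l(P(-139,49),vel=15,until_force=30))
rep("down",env.move_l(P(-142,37.5),vel=12,until_force=30)); env.hold(.4); rep("held",0)
E
```

```text
{'fl': array([660.8,  21.5]), 'fr': array([636. , -95.9]), 'nr': array([494.7, -65.7]), 'nl': array([519.1,  49.9])} c [577.6 -22.6  57.5] yaw -11.67140404745011 dims 144.45752327026642 119.98041052834142 118.14793376969637
resid {'fl': np.float64(0.5), 'fr': np.float64(0.1), 'nr': np.float64(1.1), 'nl': np.float64(0.9)}
contact True [ 507.2 -145.5   66.1] [ -44.1 -134.7] [-0.7 -0.1  0.7] 10.675
mid False [ 506.8 -150.9   50.1] [ -43.4 -140. ] [-1.3 -3.6  6.4] 12.0
down False [ 506.4 -153.1   38.9] [ -43.3 -142.2] [-2.5  0.6  9.3] 13.1417
held 0 [ 506.4 -153.1   38.9] [ -43.3 -142.2] [-2.8 -0.4  9.6] 13.5417
```

```bash
python3 - <<'E' | tail -n +3
from probe import *
P=lambda y,z:[*(c[:2]+R2@[-44,y]),z]
f0=np.array([.5,-.2,.5])
def rep(t,h):
    s_=sensors.state(); print(t,h,s_["ee_pos"],s_["wrist_force"],s_["time"])
rep("more",env.move_l(P(-142,34),vel=6,until_force=16)); env.hold(.3); rep("held",0)
env.move_l(P(-142,90),vel=80); env.move_l(P(-142,200),vel=150)
env.reach([600,-30,320],down(np.radians(-12))); env.hold(.3)
cv2.imwrite("pics/w3.png",capture("wrist")); cv2.imwrite("pics/s3.png",capture("side")[170:310,220:430].repeat(3,0).repeat(3,1))
E
```

```text
more True [ 506.4 -153.1   38.8] [-3.3  1.1  7.3] 13.95
held 0 [ 506.4 -153.1   38.8] [-3.4  0.5  7.2] 14.25
```

View pics/w3.png

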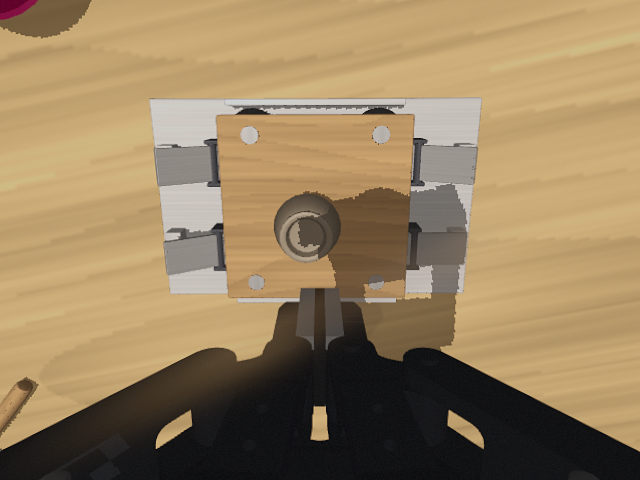

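View pics/s3.png

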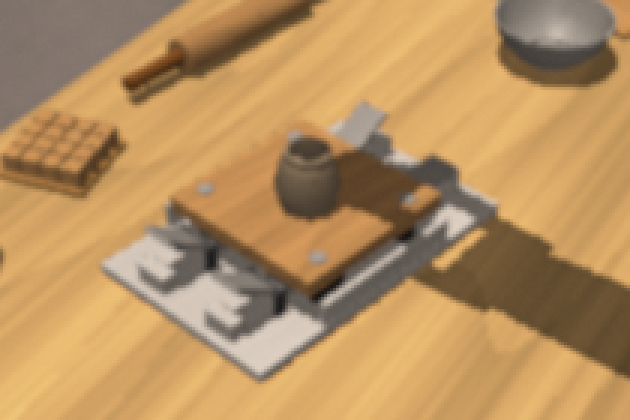

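Both views show the near-right shim down, the other three standing, and the board and pot unmoved. Next I confirm by touch: paddle height, then whether the corner is now packed.

```bash
python3 - <<'E' | tail -n +3
from probe import *
P=lambda x,y,z:[*(c[:2]+R2@[x,y]),z]
def rep(t,h):
    s_=sensors.state(); print(t,h,s_["ee_pos"],s_["wrist_force"],s_["time"])
env.reach(P(-44,-143,90),down(yaw)); env.move_l(P(-44,-143,48),vel=60); env.hold(.2)
rep("touch",env.move_l(P(-44,-143,34),vel=8,until_force=3))
rep("press",env.move_l(P(-44,-143,33),vel=8,until_force=25)); 
env.move_l(P(-44,-143,110),vel=80)
env.reach(P(-72,-60,95),down(yaw)); env.move_l(P(-72,-60,66),vel=60); env.hold(.2)
rep("corner",env.move_l(P(-72,-60,51),vel=8,until_force=2))
rep("cpress",env.move_l(P(-72,-60,52),vel=6,until_force=8))
env.move_l(P(-72,-60,110),vel=80); env.move_l(P(-72,-60,200),vel=150)
env.reach([600,-30,320],down(np.radians(-12))); env.hold(.5)
cv2.imwrite("pics/w4.png",capture("wrist")); rep("end",0)
E
```

```text
touch True [ 505.6 -153.7   38.9] [-1.   0.1  5.9] 20.375
press True [ 505.7 -153.7   38.8] [-3.1  0.5  7.3] 20.8083
corner True [494.9 -66.8  57.1] [-0.  -0.3  3.5] 24.2667
cpress True [494.9 -66.8  57.1] [-1.3  0.1  4.6] 24.575
end 0 [599.9 -30.1 320.1] [-0.4  0.3 -0. ] 27.3833
```

View pics/w4.png

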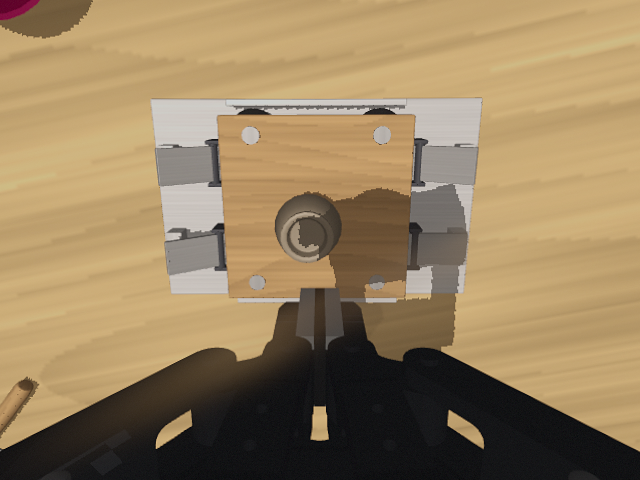

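The shim lies flat (touched at 38.9 mm, stops hard). The corner is firm at 57.1 mm. The picture shows three shims standing and nothing shifted.

```bash
python3 -c "
from cell import env
env.close_job()"
```

```text
the job is handed in; nothing more can be done
```

The near-right corner was the soft one. Its shim is now pressed flat and the job is handed in, at about 27 s of the 61 s allowed.

- **Finding the corner:** I tried near-right first. It sank about 4.3 mm at 6 N, to a height of 52.4 mm. That is far more than a firm foot allows, so I did not probe the other three corners.
- **Shim:** I pressed the near-right paddle down. On a second touch it was still down, at 38.9 mm against the expected 39 mm, and it stopped hard.
- **Packed corner:** on re-probing, the near-right corner was firm at 57.1 mm, against 57.5 mm when level. I did not touch the other three corners to check their height.
- **Surroundings:** the last wrist picture shows the other three shims standing and the board and pot where they were. The bowl, bottle and scraper were not checked in a full view at the end. The arm did not work near them.
- **Disagreement:** two presses on the paddle reported stopping at a force change of 16 N and 25 N, but the wrist force read just afterwards was only about 7 N. Because of this I relied on the height and the hard stop rather than on the force.

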